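# Slide the sample carrier home and snap its latch bar over

### The arm

A 7-joint arm with a two-finger parallel gripper is mounted at the origin on the work surface; the furniture and walls round the work are solid. World frame = base frame: x ahead of the robot, y to its left, z up, the work surface at z = 0. Lengths are in m, angles in rad, forces in N, time in s.
With the tool pointing down it reaches from about 0.35 to 0.9 m from the base axis. Payload 8.1 kg.
Tool frame: the origin (TCP) lies at the very end of the fingers, on their centre line; the grasp point (between the pads) lies 19 mm behind it (arm.tcp_to_grasp is the distance from the TCP to the grasp point, in m); z points along the fingers, y is the line along which they close (so a half turn about z gives the same grasp; the last joint's range is limited). The gripper opens to 92 mm and grips with 3 to 60 N. Pads are 19 mm wide; open, the fingers measure 130 mm over their backs; the gripper's body (75 mm by 190 mm) begins 47 mm behind the grasp point.
Start: joints at [-1.226, 0.434, 0.025, 1.573, -0.012, 1.134, -0.075], TCP at [0.271, 0.563, 0.227] pointing down, gripper open.
Joint ranges: [-2.62, 2.62], [-0.44, 2.09], [-1.27, 1.32], [0.08, 2.57], [-1.32, 4.46], [0.12, 2], [-2.74, 2.74]. Speed limits (rad/s): [2.22, 2.22, 3.01, 3.01, 3.14, 3.14, 3.14].

### API

Orientations are given as a rotation vector (axis times angle).
In Python, from cell import arm gives the robot as it stands.
- The arm moves only by the shell command python3 nudge.py 'ROWS' [FORCE]. ROWS is 1 to 10 rows, parted by a bar, with the numbers parted by spaces; each row has 5 numbers: dx, dy, dz in shares of the most that a row can go, 1 being 50 mm, then a turn about the tool's z in rad, then the opening from 0.0 (shut) to 1.0 (fully open); each row shifts and turns the commanded pose from where the row before left it, along the tool's axes as they then stand; what a row does not reach is not made up. A row lasts 1/10 s, in which the tool goes at most 0.05 m and 0.15 rad, less where a joint would pass 70% of its speed; a pose out of reach is approached as far as the arm can. The fingers move at their own pace and stop on an object; FORCE is the grip in N (left out, the last holds). Time passes only in rows, so rows that do not move let the fingers close. It prints the time, the measured TCP pose, the force, the opening and the grip force at its end. Input that does not fit is refused with a message, and nothing moves.
- arm.observe(): the state, without advancing time (a new reading comes with each control period).
- arm.get_image(name): name is "scene" or "top" or "wrist"; returns a dict with "image" (400x640x3 uint8, blue, green, red), "fx", "fy", "cx", "cy" (pixels), "cam_to_world" (4x4, takes a point from camera to world coordinates); the wrist camera has in their place "mount" (4x4, takes a point from camera to tool coordinates, whose origin is the TCP and whose axes are the flange's). Camera axes: x right, y down, z forward; pixel columns grow to the right and rows downward; lengths in m; the calibration is good to about 2 mm. A picture is of the moment at which its call begins: read the wrist's pose just before it. There is no depth.
- arm.sign_off(): hands the job in; it is judged then, once.
The state is a dict: "clock": time; "joints": joint angles; "dq": joint speeds; "joint_efforts": joint torques, N m; "position": TCP position; "ee_rot": TCP orientation; "force": force on the tool from outside, world axes, zero at the start; "ft_torque": the same for the moment, N m; "width": opening from 0.0 (shut) to 1.0 (fully open); "gripper_force": force on a finger pad.
Only numpy, scipy, OpenCV 4.12 (cv2) and the standard library are available. Lean on these libraries where they do the work, as an engineer would, in place of code of your own. Each camera call takes 0.05 s, during which the arm holds its last target. There are 200 camera calls.

### The job

Get the booth's sample carrier ready for serving: with the fingertips, push the white carrier with its two cups along the channel of the dark grey metal dock until it is fully home against the end stop, then push the spring-loaded latch bar over past its centre so that it snaps down across the open end of the channel behind the carrier. Push only: nothing is picked up or lifted, the cups stay upright in the carrier, and the other things on the worktop stay where they are.

Things in the scene. Friction and masses are not known exactly. Their poses are not given: they have to be found in the camera images.
- dock: Fixed grey metal dock, plate 100 (x) x 200 (y) x 6 mm. Origin: centre of its underside, on the worktop; x points away from the robot, y along the channel to the left, z up. Rails at x = -35, +35 mm (8 mm thick, tops z = 20 mm) make a 62 mm wide channel along y. The stop at its right end has its face at y = -90 mm, top z = 30 mm; the left end (+y) is open. The latch fork stands on the far rail.
- carrier: Loose white plastic tray 56 (x) x 100 (y) x 28 mm, 3 mm walls, with two cups (0.25 to 0.5 kg in all; slides with 1 to 4 N), in the channel on the dock's plate, axes nearly along the dock's. Origin: centre of its underside. It starts with its origin at dock y = -2 to +18 mm; fully home against the stop it is at y = -40 mm. Cup rims are 54 mm above the worktop.
- carrier_end (a point): Middle of the outside of the carrier's left-hand end wall (carrier +y end), 14 mm above its underside: the face to push.
- latch (a joint): Latch bar angle (rad) about dock -y. 0: open, leaning 0.75 rad outward (to dock +x); 0.75: upright; 2.30: shut, level across the channel, pointing to dock -x. An over-centre spring holds it at 0 (0.12 N m moves it off) and, once pushed past about 0.8, snaps it to 2.30 by itself. If the carrier is not home the bar lands on it and stays partly up.
- latch_pivot (a point): Pivot of the latch bar, at dock x = 43, y = 19, z = 32 mm, between the cheeks of a steel fork (dock x = 36 to 50, y = 6 to 32 mm, top z = 40 mm). It does not move.
- latch_ball (a point): Centre of the 18 mm black ball at the end of the latch bar, 62 mm from the pivot; the bar itself is 10 mm thick steel. With the bar open the ball is at dock x = 85, y = 19, z = 77 mm. Push the bar on its outer (dock +x) side towards dock -x.
- cup_a: Small clear sample cup, 46 mm wide at the rim, 45 mm high, standing loose in the left half of the carrier (carrier y = +24.5 mm). Origin at the centre of its underside.
- cup_b: The same kind of cup in the right half of the carrier (carrier y = -24.5 mm).
- spare_cup: Another small sample cup, 46 x 46 x 45 mm, standing on the worktop to the left of the dock; a bystander. Origin at the centre of its underside.
- ballpoint: Ballpoint pen, 134 mm long, lying on the worktop between robot and dock; a bystander. Origin at the middle of its underside.

How it is judged:
On the way, in this order (a step that is already met when the one before it is completed fails the run):
1. the carrier is fully home against the end stop, the latch bar still open (y of carrier in the frame of dock between -0.045 and -0.0355 m and x of carrier in the frame of dock between -0.006 and 0.006 m and z of carrier in the frame of dock below 0.01 m and angle between carrier's own z axis and vertical below 0.08 rad and value of joint latch below 0.7 rad), for 0.1 s.
2. the latch bar has snapped over and lies across the channel (y of carrier in the frame of dock between -0.045 and -0.0355 m and x of carrier in the frame of dock between -0.006 and 0.006 m and z of carrier in the frame of dock below 0.01 m and angle between carrier's own z axis and vertical below 0.08 rad and value of joint latch above 2.15 rad), for 0.2 s.
At the end, for the whole second after the job is handed in: The carrier lies flat and at rest in the channel within 4.5 mm of fully home, the latch bar lies shut across the open end (joint above 2.15 rad), and both cups stand in the carrier within 0.3 rad of upright (all of step 2 and angle between each of cup_a, cup_b's own z axis and vertical below 0.3 rad and distance between each of cup_a, cup_b and carrier below 0.036 m and linear speed of carrier below 0.02 m/s); the robot touches nothing.
It fails at once if the carrier was lifted, tipped or taken out of the channel (z of carrier in the frame of dock above 0.014 m or angle between carrier's own z axis and vertical above 0.15 rad).
It fails at once if a cup was lifted or tipped (angle between any of cup_a, cup_b's own z axis and vertical above 0.4 rad or z of any of cup_a, cup_b in the frame of carrier above 0.015 m).
It fails at once if a bystander was moved by more than 20 mm (distance of any of spare_cup, ballpoint from where it was at the start of the episode above 0.02 m).
It also fails if it takes over 42 s, if anything falls off the work surface, if the arm or the gripper's body presses on something with over 40 N, if the wrist force passes 120 N, or if a joint passes its speed limit or range.

## Working session

There is one attempt and no reset: what is moved stays moved. The work goes in short steps, Python scripts to look and compute and a shell command to move; the robot and the scene stay as the last step left them, time stands still between calls to the robot, and variables do not carry over. Pictures are saved under pics/ and viewed, at most 10 in all, crops included, and the job is handed in when it is done.

```bash
mkdir -p pics; ls; python3 - <<'E'
from cell import arm
import cv2,numpy as np
s=arm.observe();print(s['clock'],s['position'],s['ee_rot'],s['width'])
for n in("scene","top"):
    d=arm.get_image(n);cv2.imwrite(f"pics/{n}0.png",d["image"]);print(n,d["fx"],d["fy"],d["cx"],d["cy"],np.round(d["cam_to_world"],4).tolist())
E
```

```text
cell.py
nudge.py
pics
0.0 [0.27045279 0.56290226 0.22594726] [-6.97628990e-01 -3.06292987e+00  2.42022341e-03] 1.0009246344738156
scene 480.55258522400874 480.55258522400874 318.51951339011623 193.91267559796822 [[-0.6412, -0.465, 0.6105, -0.1841], [-0.7673, 0.3748, -0.5204, 0.717], [0.0132, -0.8021, -0.5971, 0.6242], [0.0, 0.0, 0.0, 1.0]]
top 425.4441478873053 425.4441478873053 322.2436463197754 202.58222949803346 [[0.0009, -0.994, 0.1093, 0.2918], [-1.0, -0.0019, -0.0096, 0.2482], [0.0098, -0.1092, -0.994, 0.9053], [0.0, 0.0, 0.0, 1.0]]
```

View pics/scene0.png

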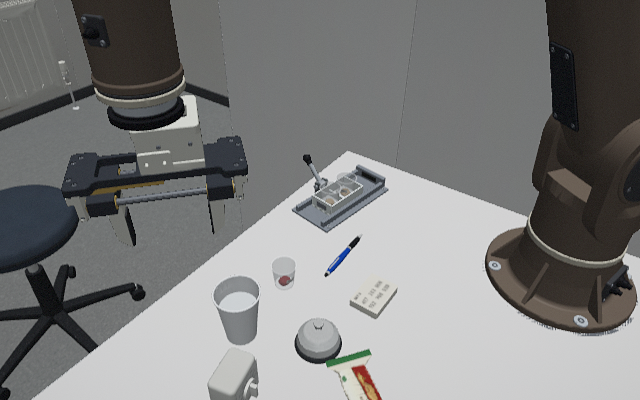

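View pics/top0.png

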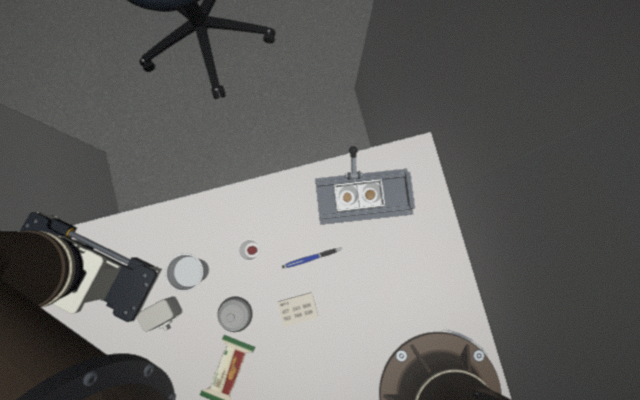

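The scene view shows the dock at the far right, with its latch leaning outward. In the top view the dock spans about (317-412, 170-223), the ball is at (353,150), the cup at (250,249) and the pen at (312,258). I'll zoom in on the dock.

```bash
python3 - <<'E'
import cv2
i=cv2.imread("pics/top0.png")[140:230,305:425]
cv2.imwrite("pics/topc.png",cv2.resize(i,None,fx=6.5,fy=6.5,interpolation=cv2.INTER_CUBIC))
E
```

```text
(no output)
```

View pics/topc.png

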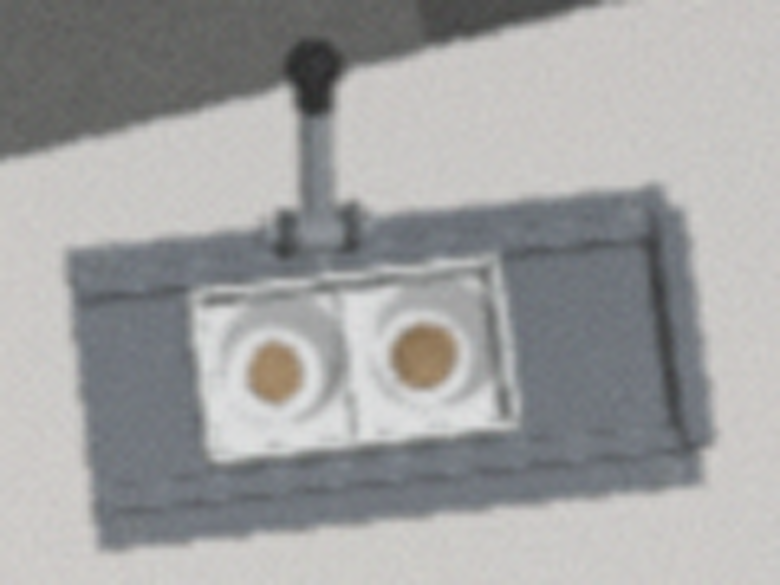

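```bash
cat > h.py <<'E'
from cell import arm
import numpy as np, cv2
from scipy.optimize import least_squares
from scipy.spatial.transform import Rotation as R
def proj(d,P):
    T=np.linalg.inv(np.array(d["cam_to_world"]));p=np.atleast_2d(P)@T[:3,:3].T+T[:3,3]
    return np.c_[d["fx"]*p[:,0]/p[:,2]+d["cx"],d["fy"]*p[:,1]/p[:,2]+d["cy"]]
def wpt(q,P): # dock mm -> world
    return R.from_euler('z',q[2]).apply(np.atleast_2d(P)/1e3)+[q[0],q[1],0]
E
python3 - <<'E'
from h import *
d=arm.get_image("top")
c=lambda a:np.array(a)/6.5+[305,140]
P=[(85,19,77),(-50,100,6),(50,100,6),(-50,-100,6)];u=c([(313,67),(100,550),(68,250),(700,482)])
r=least_squares(lambda q:(proj(d,wpt(q,P))-u).ravel(),[.55,.2,0])
print(r.x,np.round(r.fun.reshape(-1,2),2)); q=r.x
uc=c([(192,292),(212,462),(497,252),(520,425)])
k=lambda s:[(s[0]+a*np.cos(s[2])-b*np.sin(s[2]),s[1]+a*np.sin(s[2])+b*np.cos(s[2]),34) for a,b in((28,50),(-28,50),(28,-50),(-28,-50))]
r2=least_squares(lambda s:(proj(d,wpt(q,k(s)))-uc).ravel(),[0,8,0]);print(r2.x,np.round(r2.fun,2))
def ray(px,z):
    M=np.array(d["cam_to_world"]);v=M[:3,:3]@[(px[0]-d["cx"])/d["fx"],(px[1]-d["cy"])/d["fy"],1]
    return M[:3,3]+v*(z-M[2,3])/v[2]
print('cup',ray((250,249),.03),'pen',ray((282,267),0),ray((341,248),0))
print('end',wpt(q,(0,r2.x[1]+50,20)),'ball',wpt(q,(85,19,77)))
s=arm.observe();print(np.round(R.from_rotvec(s['ee_rot']).as_matrix(),3))
w=arm.get_image("scene");b=proj(w,wpt(q,P));print(np.round(b))
print(arm.observe()['clock'])
E
```

```text
[0.40465787 0.15033841 0.11222428] [[ 0.05  0.22]
 [-0.35 -0.01]
 [-0.6  -0.29]
 [ 0.89  0.05]]
[ 0.19135427 12.12170419  0.01261444] [-0.57 -0.32 -0.2   0.27  0.27  0.01  0.5   0.03]
cup [0.29234734 0.38715441 0.03      ] pen [0.2547801 0.3239717 0.       ] [0.29463917 0.19962757 0.        ]
end [[0.39770093 0.21206934 0.02      ]] ball [[0.48699538 0.17873795 0.077     ]]
[[-0.901  0.433 -0.   ]
 [ 0.433  0.901 -0.001]
 [-0.    -0.001 -1.   ]]
[[307. 158.]
 [327. 231.]
 [291. 209.]
 [389. 189.]]
0.2
```

The rows are not in the units I measure in: shifts go in shares of 50 mm. I convert before sending: -0.0244 m is -0.488, -0.0224 m is -0.448.

```bash
python3 nudge.py '-0.488 -0.448 0 0 0 | -0.488 -0.448 0 0 0 | -0.488 -0.448 0 0 0 | -0.488 -0.448 0 0 0 | -0.488 -0.448 0 0 0 | -0.488 -0.448 0 0 0 | -0.488 -0.448 0 0 0 | -0.488 -0.448 0 0 0 | -0.488 -0.448 0 0 0 | -0.488 -0.448 0 0 0' 20
python3 nudge.py '0 0 0 -0.14 0 | 0 0 0 -0.14 0 | 0 0 0 -0.14 0 | 0 0 0 -0.14 0 | 0 0 0 0 0 | 0 0 0 0 0'
cat >> h.py <<'E'
Q=[0.40465787,0.15033841,0.11222428]
def rel(target): # dock mm target -> tool-axis delta
    s=arm.observe();M=R.from_rotvec(s['ee_rot']).as_matrix();D=R.from_euler('z',Q[2])
    print('t',s['clock'],'dock pos mm',np.round((D.inv().apply(np.array(s['position'])-[Q[0],Q[1],0]))*1e3,1),'delta',np.round(M.T@(wpt(Q,target)[0]-s['position']),4),'yaw err',round(np.arctan2(M[1,1],M[0,1])-np.pi/2-Q[2],3),'F',np.round(s['force'],1),'w',round(s['width'],2))
E
python3 -c "
from h import *
rel((0,105,14))"
```

```text
clock: 1.2
position: [0.3938, 0.2545, 0.2268]
ee_rot: [0.698, 3.063, 0.0]
force: [0.4, 0.1, 0.6]
width: 0.182
gripper_force: 0.0
clock: 1.8
position: [0.3936, 0.2557, 0.2267]
ee_rot: [0.169, -3.137, -0.0]
force: [1.0, -0.4, 0.3]
width: 0.006
gripper_force: 0.0
t 1.8 dock pos mm [  0.8 106.  226.7] delta [ 0.0008 -0.001   0.2127] yaw err -0.004 F [ 1.  -0.4  0.3] w 0.01
```

In the tool's units: 0.035 m is 0.7, 0.025 m is 0.5.

```bash
python3 nudge.py '0 0 0.7 0 0 | 0 0 0.7 0 0 | 0 0 0.7 0 0 | 0 0 0.7 0 0 | 0 0 0.7 0 0 | 0 0 0.5 0 0 | 0 0 0.24 0 0 | 0 0 0 0 0'
python3 - <<'E'
from h import *
rel((0,29,14))
d=arm.get_image("top");i=d["image"][120:240,290:440]
cv2.imwrite("pics/top2.png",cv2.resize(i,None,fx=5,fy=5,interpolation=cv2.INTER_CUBIC))
E
```

```text
clock: 2.6
position: [0.3929, 0.2553, 0.0136]
ee_rot: [0.173, -3.135, 0.003]
force: [0.3, -0.5, 1.1]
width: 0.003
gripper_force: 0.0
t 2.6 dock pos mm [  0.  105.6  13.6] delta [-0.0001 -0.0766 -0.0002] yaw err -0.002 F [ 0.3 -0.5  1.1] w 0.0
```

View pics/top2.png

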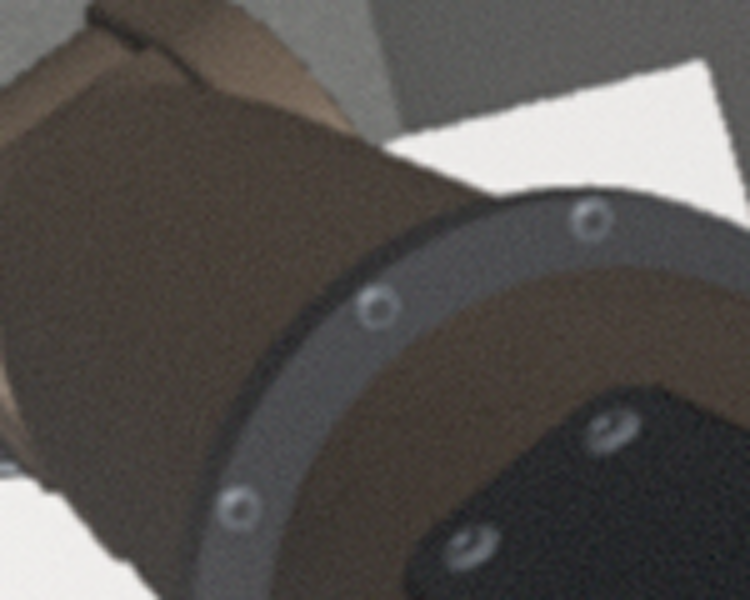

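The arm blocks the top view, so I'll push by force and position and check with the scene camera.

In the tool's units: -0.01 m is -0.2, -0.008 m is -0.16.

```bash
python3 nudge.py '0 -0.2 0 0 0 | 0 -0.2 0 0 0 | 0 -0.16 0 0 0'; python3 nudge.py '0 -0.12 0 0 0 | 0 -0.12 0 0 0 | 0 -0.12 0 0 0 | 0 -0.12 0 0 0 | 0 -0.12 0 0 0'
python3 - <<'E'
from h import *
rel((0,29,14))
d=arm.get_image("scene");i=d["image"][130:250,270:420]
cv2.imwrite("pics/sc2.png",cv2.resize(i,None,fx=5,fy=5,interpolation=cv2.INTER_CUBIC))
E
```

```text
clock: 2.95
position: [0.3974, 0.2271, 0.0157]
ee_rot: [-0.174, 3.135, 0.001]
force: [0.7, 2.2, 1.0]
width: 0.005
gripper_force: 1.4
clock: 3.45
position: [0.401, 0.1993, 0.0155]
ee_rot: [-0.177, 3.134, 0.004]
force: [0.5, 5.7, 5.7]
width: 0.004
gripper_force: 3.1
t 3.45 dock pos mm [ 1.8 49.1 15.5] delta [ 0.0019 -0.0201  0.0014] yaw err 0.001 F [0.5 5.7 5.7] w 0.0
```

View pics/sc2.png

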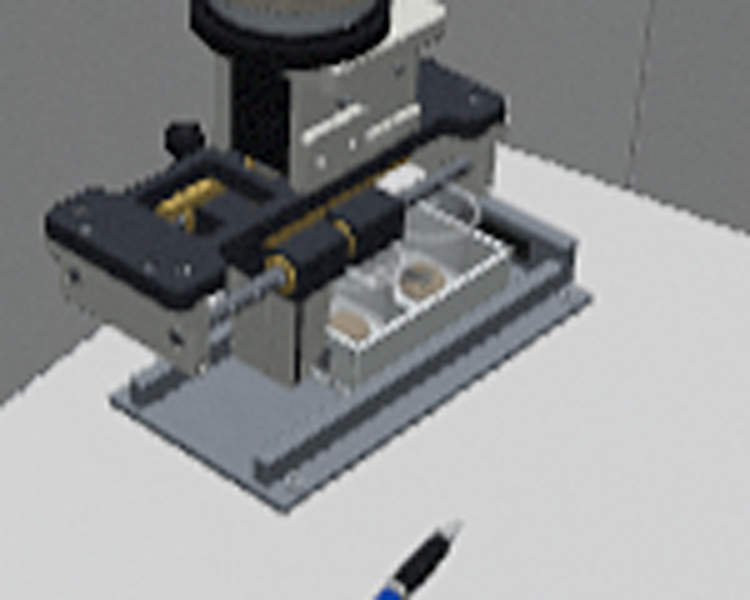

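The closed fingers are against the carrier end, and the cups are upright. About 20 mm is left to push.

In the tool's units: -0.005 m is -0.1, -0.004 m is -0.08.

```bash
python3 nudge.py '0.006 -0.1 0 0 0 | 0.006 -0.1 0 0 0 | 0.006 -0.08 0 0 0 | 0 -0.06 0 0 0 | 0 0 0 0 0';python3 -c "
from h import *
rel((0,29,14))"; python3 nudge.py '0 -0.04 0 0 0 | 0 -0.04 0 0 0 | 0 0 0 0 0';python3 -c "
from h import *
rel((0,29,14))"
```

```text
clock: 4.0
position: [0.4013, 0.1809, 0.0149]
ee_rot: [-0.175, 3.136, 0.0]
force: [1.0, 2.1, 1.3]
width: 0.008
gripper_force: 1.2
t 4.0 dock pos mm [ 0.1 30.7 14.9] delta [ 0.0001 -0.0017  0.0009] yaw err -0.001 F [1.  2.1 1.3] w 0.01
clock: 4.3
position: [0.4016, 0.1774, 0.0148]
ee_rot: [-0.176, 3.136, 0.001]
force: [0.6, 5.1, 4.1]
width: 0.006
gripper_force: 2.5
t 4.3 dock pos mm [-0.  27.2 14.8] delta [-0.      0.0018  0.0008] yaw err 0.0 F [0.6 5.1 4.1] w 0.01
```

```bash
for i in 1; do python3 nudge.py '0 -0.04 0 0 0 | 0 -0.04 0 0 0 | 0 0 0 0 0'; done;python3 - <<'E'
from h import *
rel((0,29,14))
d=arm.get_image("scene");i=d["image"][150:230,300:410]
cv2.imwrite("pics/sc3.png",cv2.resize(i,None,fx=7,fy=7,interpolation=cv2.INTER_CUBIC))
print(proj(d,wpt(Q,[(-28,10,34),(-28,-90,34)]))-[300,150])
E
```

```text
clock: 4.6
position: [0.4027, 0.1771, 0.0151]
ee_rot: [-0.181, 3.134, 0.007]
force: [-0.8, 17.6, -0.3]
width: 0.006
gripper_force: 8.7
t 4.6 dock pos mm [ 1.1 26.8 15.1] delta [0.001  0.0022 0.0011] yaw err 0.003 F [-0.8 17.6 -0.3] w 0.01
[[49.15689736 45.45677002]
 [79.22626705 25.8310461 ]]
```

View pics/sc3.png

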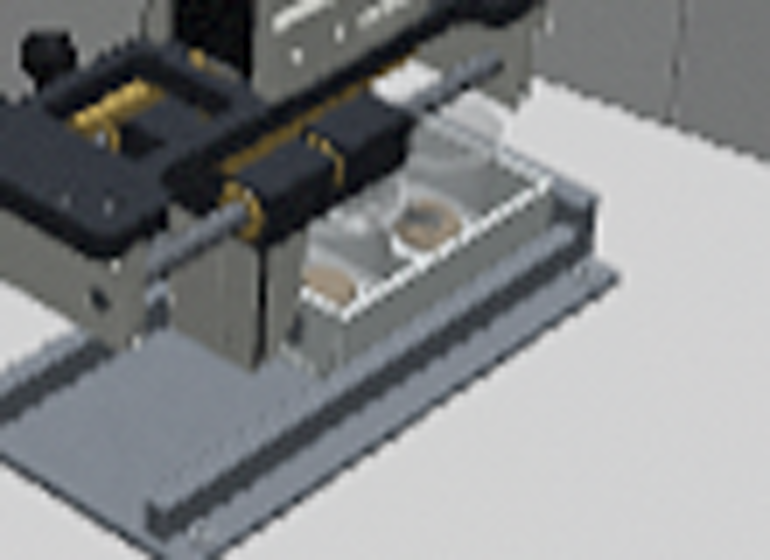

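The carrier's near top corners are at (345,318) and (553,182) in the crop. The home pose predicts (344,318) and (554,181), and the force rose to 17.6 N with almost no motion, so it is home. I'll back off, rise, and go to the latch.

```bash
python3 nudge.py '0 0.16 0 0 0 | 0 0.24 0 0 0 | 0 0.1 -0.6 0 0 | 0 0 -0.8 0 0 | 0 0 -0.8 0 0 | 0 0 -0.7 0 0 | 0 0 0 0 0';python3 -c "
from h import *
rel((125,24,58))"
```

```text
clock: 5.35
position: [0.4009, 0.199, 0.1635]
ee_rot: [-0.175, 3.132, 0.004]
force: [-0.4, 0.2, 0.2]
width: 0.002
gripper_force: 0.0
t 5.35 dock pos mm [  1.7  48.8 163.5] delta [-0.1228 -0.0249  0.1061] yaw err -0.001 F [-0.4  0.2  0.2] w 0.0
```

In the tool's units: -0.0246 m is -0.492, -0.005 m is -0.1.

```bash
python3 nudge.py '-0.492 -0.1 0 0 0 | -0.492 -0.1 0 0 0 | -0.492 -0.1 0 0 0 | -0.492 -0.1 0 0 0 | -0.492 -0.1 0 0 0 | 0 0 0 0 0'; python3 nudge.py '0 0 0.6 0 0 | 0 0 0.6 0 0 | 0 0 0.52 0 0 | 0 0 0.4 0 0 | 0 0 0 0 0';python3 - <<'E'
from h import *
rel((50,24,58))
d=arm.get_image("scene");i=d["image"][110:230,270:420]
cv2.imwrite("pics/sc4.png",cv2.resize(i,None,fx=5,fy=5,interpolation=cv2.INTER_CUBIC))
E
```

```text
clock: 5.95
position: [0.5263, 0.1856, 0.1584]
ee_rot: [0.172, -3.137, 0.003]
force: [-0.8, -0.6, -0.3]
width: 0.006
gripper_force: 0.0
clock: 6.45
position: [0.5208, 0.186, 0.0506]
ee_rot: [0.176, -3.13, 0.004]
force: [0.0, -0.5, -0.2]
width: 0.001
gripper_force: 0.0
t 6.45 dock pos mm [119.4  22.4  50.6] delta [ 0.0695  0.0016 -0.0069] yaw err 0.0 F [ 0.  -0.5 -0.2] w 0.0
```

View pics/sc4.png

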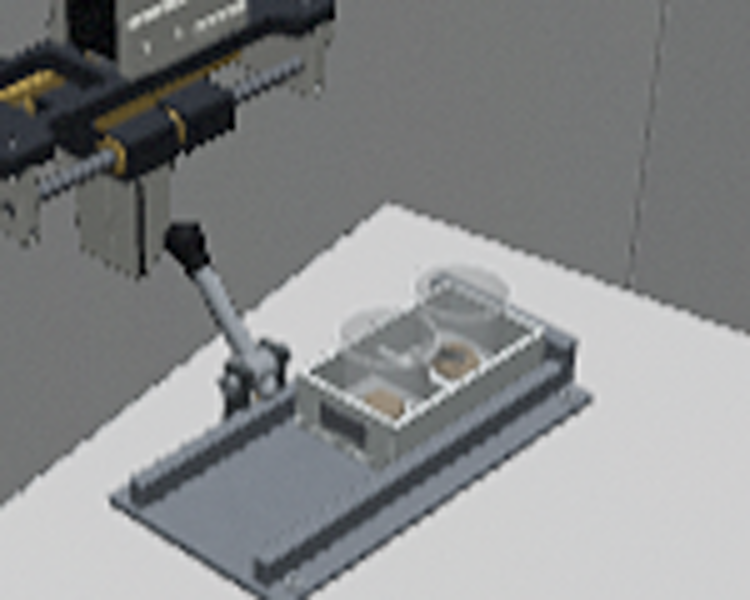

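The fingers are just outside the ball at crop (185,240), and the carrier is still home with both cups upright. Now I'll push the latch.

```bash
python3 nudge.py '0.16 0 -0.08 0 0 | 0.2 0 -0.04 0 0 | 0.2 0 0 0 0 | 0.2 0 0 0 0 | 0.2 0 0 0 0 | 0.2 0 0 0 0 | 0.2 0 0 0 0 | 0.1 0 0 0 0 | 0 0 0 0 0';python3 - <<'E'
from h import *
rel((110,24,150))
d=arm.get_image("scene");i=d["image"][110:230,270:420]
cv2.imwrite("pics/sc5.png",cv2.resize(i,None,fx=5,fy=5,interpolation=cv2.INTER_CUBIC))
E
```

```text
clock: 7.4
position: [0.4502, 0.1786, 0.0595]
ee_rot: [0.177, -3.135, 0.001]
force: [0.5, 0.0, 0.6]
width: 0.004
gripper_force: 0.0
t 7.4 dock pos mm [48.4 23.  59.5] delta [-0.0615  0.001  -0.0906] yaw err 0.0 F [0.5 0.  0.6] w 0.0
```

View pics/sc5.png

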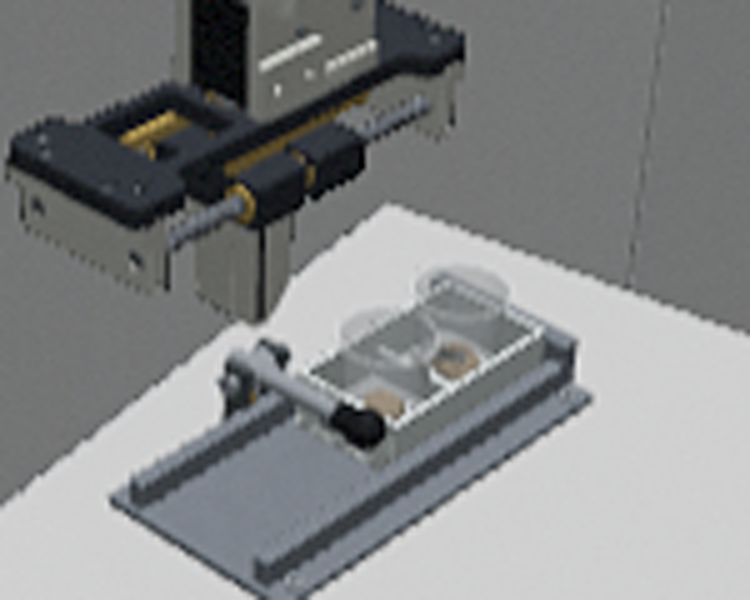

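In the tool's units: -0.03 m is -0.6, -0.02 m is -0.4.

```bash
python3 nudge.py '-0.2 0 -0.2 0 0 | -0.2 0 -0.4 0 0 | 0 0 -0.6 0 0 | 0 0 -0.6 0 0 | 0 0 0 0 0 | 0 0 0 0 0 | 0 0 0 0 0';python3 - <<'E'
from h import *
d=arm.get_image("scene")
for a in(2.3,2.15,2.0):print(a,(proj(d,wpt(Q,(43-62*np.sin(a-.75),19,32+62*np.cos(a-.75))))-[270,110])*5)
rel((0,0,0))
E
```

```text
clock: 8.15
position: [0.471, 0.1808, 0.1489]
ee_rot: [0.176, -3.135, 0.001]
force: [-0.2, -0.6, -0.3]
width: 0.001
gripper_force: 0.0
2.3 [[364.70541678 428.7562681 ]]
2.15 [[364.05652515 409.7119067 ]]
2.0 [[360.84123998 389.5462911 ]]
t 8.2 dock pos mm [ 69.2  22.8 148.7] delta [ 0.069  -0.0227  0.1488] yaw err -0.0 F [-0.1  0.1  0.3] w 0.01
```

The ball is at crop (360,426) and fully shut predicts (365,429), so the latch is shut and the tool is clear.

```bash
python3 -c "
from cell import arm
print(arm.sign_off())"
```

```text
the job is handed in; nothing more can be done
None
```

The carrier is fully home against the stop, the latch is shut behind it with both cups upright, and I handed the job in at about 8 s; the sign-off returned no verdict.

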